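# Open the child-proof lamp-oil bottle

### The arm

A 6-joint arm with a two-finger parallel gripper is mounted at the origin on a cart in front of the work surface, level with it; the furniture and walls round the work are solid. World frame = base frame: x ahead of the robot, y to its left, z up, the work surface at z = 0. Lengths are in m, angles in rad, forces in N, time in s.
With the tool pointing down it reaches from about 0.375 to 0.975 m from the base axis. Payload 3.8 kg.
Tool frame: the origin (TCP) lies midway between the tips of the shut fingers; the grasp point (between the pads) lies 19 mm behind it; z points along the fingers, y is the line along which they close (so a half turn about z gives the same grasp; the last joint's range is limited). The gripper opens to 85 mm and grips with 20 to 120 N. Pads are 22 mm wide; open, the fingers measure 114 mm over their backs; the gripper's body (76 mm by 85 mm) begins 54 mm behind the grasp point. The pads swing forward as they close: fully open they stand 13 mm farther back than shut.
Start: joints at [-1.303, 0.264, 1.604, -0, 1.274, -0.037], TCP at [0.203, -0.644, 0.231] pointing down, gripper open.
Joint ranges: [-2.63, 2.63], [-0.94, 2.18], [0.31, 2.57], [-1.31, 4.45], [0, 2.66], [-2.55, 2.55]. Speed limits (rad/s): [2.57, 2.57, 3.14, 3.14, 3.14, 3.14].

### API

Orientations are given as a rotation vector (axis times angle).
In Python, from workcell import bot gives the robot as it stands.
- The arm moves only by the tool step_arm, never from a script. Its argument "motion" is a list of rows, each a list of 5 numbers: the finger opening in cm, from 0 to 8.54, then the shift along the tool's x, y, z in cm, then the turn about the tool's z in degrees. In form: [[claw, dx, dy, dz, twist], ...]. A call has 1 to 20 rows; each row is the pose to reach, as a shift and turn from the pose commanded when the call began, along the tool's axes at that moment; what a row does not reach only later rows make up. A row lasts 1/10 s, in which the tool goes at most 50 mm and 8.59 degrees, less where a joint would pass 70% of its speed; a pose out of reach is approached as far as the arm can. A call with a gripper value outside its range is refused whole. The fingers move at their own pace and stop on an object; "force" is the grip in N (left out, the last holds). Time passes only in rows, so rows that repeat a pose let the fingers close. It gives the time, the measured TCP pose, the force, the opening and the grip force at its end, in the units of the state.
- bot.read_state(): the state, without advancing time (a new reading comes with each control period).
- bot.read_camera(name): name is "side" or "top"; returns (picture, depth): 400x640x3 uint8, red, green, blue; 400x640 float32, m along the optical axis (not along the pixel's ray), 0 where there is no reading.
- bot.calibration(name): a dict with "mtx" (3x3 intrinsics, pixels), "origin" and "orientation" of the camera in the world. Camera axes: x right, y up, looking along -z (the intrinsics and any distortion apply to the point x, -y, -z); pixel columns grow to the right and rows downward; lengths in m; the calibration is good to about 2 mm. A picture is of the moment at which its call begins. calibration takes no time and is no camera call.
- bot.finish_job(): hands the job in; it is judged then, once.
The state is a dict: "time": time; "q": joint angles; "joint_vel": joint speeds; "joint_torque": joint torques, N m; "tool_pos": TCP position; "tcp_rot": TCP orientation; "wrist_force": force on the tool from outside, world axes, zero at the start; "torque": the same for the moment, N m; "width": opening from 0.0 (shut) to 1.0 (fully open); "grip_force": force on a finger pad.
Only numpy, scipy, OpenCV 4.12 (cv2) and the standard library are available. Lean on these libraries where they do the work, as an engineer would, in place of code of your own. Each camera call takes 0.05 s, during which the arm holds its last target. There are 200 camera calls.

### The job

A lantern is to be refilled: open the taller of the two refill bottles by pressing its safety cap down, turning it counter-clockwise while it is down until it comes free, and lifting it off. Finish while holding the cap in the gripper, still and level, straight above the open neck with about five centimetres of air between them. Leave the shorter bottle closed and everything else on the table where it stands.

Things in the scene. Friction and masses are not known exactly. Their poses are not given: they have to be found in the camera images.
- tall_bottle: Taller of two alike aluminium bottles (paper label, black fluted cap), body 92 mm across, held fast in a round wooden dock 124 mm across, 20 mm high; it cannot move or turn. Places and yaw vary, the two may be swapped. Origin: centre of the dock's underside on the table, z up. Body ends at 115 mm, shoulder at 143, 37 mm thick neck at 190.5; closed cap from 165 to 203 mm.
- tall_bottle_neck (a point): Centre of the top face of the tall bottle's neck, 190.5 mm above the table; the closed cap's skirt hangs 26 mm down over it. Pressed at least 5 mm down (stop at 6.5 mm) the cap turns counter-clockwise seen from above; past about 55 degrees its two inner lugs clear the neck's hooks and it lifts straight off; stop at about 125 degrees. So turn it 65 to 110 degrees while down.
- tall_cap_center (a point): Centre (half-way up, on the axis) of the tall bottle's round cap, 57 mm across, 38 mm high, 30 to 55 g: 19 mm below its flat top, 184 mm above the table when closed. x axis parallel to the bottle's x when closed, z up. Push-and-turn: a spring holds it up (4 N, 9 N when down). Unpressed it turns only 5 degrees and cannot be lifted; it never turns clockwise (see the neck for the motion).
- short_bottle: The shorter bottle, of the same make, dock and thickness, 60 mm lower: its closed cap stands from 105 to 143 mm above the table. Held fast. Origin: centre of its dock's underside. To be left closed.
- short_cap_center (a point): Centre of the shorter bottle's cap (same cap), closed 124 mm above the table. To be left alone.
- tealight_a: Loose tea light, 38 mm across, 18 mm high, between the bottles; bystander. Origin: centre of its underside.
- tealight_b: Loose tea light, 38 mm across, 17 mm high, near the front left of the table; bystander. Origin: centre of its underside.
- brass_cup: Loose brass tea-light cup, 63 mm across, 46 mm high, at the right; bystander. Origin: centre of its underside.
- glass_tumbler: Loose glass tumbler, 70 mm across, 97 mm high, at the left; bystander. Origin: centre of its underside. Fixed things: two brass candle holders 135 mm high along the right edge, things under 85 mm high along the back.
Not all that is in view belongs to the job. What is shaped like the part that bears tall_cap_center but white is not meant.

How it is judged:
On the way, in this order (a step that is already met when the one before it is completed fails the run):
1. the tall bottle's cap is pressed down past its locking notches (z of tall_cap_center in the frame of tall_bottle below 0.1805 m and angle between the x axis of tall_cap_center and the x axis of tall_bottle, either way round below 0.5 rad), for 0.04 s.
2. it is turned while it is down (angle between the x axis of tall_cap_center and the x axis of tall_bottle, either way round above 0.55 rad and z of tall_cap_center in the frame of tall_bottle below 0.182 m), for 0.04 s.
At the end, for the whole second after the job is handed in: The tall bottle's cap is held by the fingers at rest, level within 0.25 rad, within 30 mm of the neck's axis, its rim 20 to 100 mm above the neck's top, not touching the bottle; the short bottle's cap is within 5 mm and each loose bystander within 30 mm of its start (z of tall_cap_center in the frame of tall_bottle_neck between 0.039 and 0.119 m and horizontal distance between tall_cap_center and tall_bottle_neck below 0.03 m and angle between tall_cap_center's own z axis and vertical below 0.25 rad and contact force between the fingers and tall_cap above 0.5 N and contact force between tall_cap and tall_bottle below 0.05 N and linear speed of tall_cap below 0.03 m/s and distance of short_cap_center from where it was at the start of the episode below 0.005 m and distance of each of tealight_a, tealight_b, brass_cup, glass_tumbler from where it was at the start of the episode below 0.03 m); the arm keeps its last pose, push and grip.
It fails at once if the shorter bottle's cap is raised, pressed or shifted by more than 5 mm (distance of short_cap_center from where it was at the start of the episode above 0.005 m).
It fails at once if a bystander is pushed more than 30 mm or tipped (distance of any of tealight_a, tealight_b, brass_cup, glass_tumbler from where it was at the start of the episode above 0.03 m or angle between any of tealight_a, tealight_b, brass_cup, glass_tumbler's own z axis and vertical above 0.5 rad).
It also fails if it takes over 32 s, if anything falls off the work surface, if the arm or the gripper's body presses on something with over 40 N, if the wrist force passes 120 N, or if a joint passes its speed limit or range.

## Working session

There is one attempt and no reset: what is moved stays moved. The work goes in short steps, Python scripts to look and compute and a tool call to move; the robot and the scene stay as the last step left them, time stands still between calls to the robot, and variables do not carry over. Pictures are saved under pics/ and viewed, at most 10 in all, crops included, and the job is handed in when it is done.

Besides the shell and the picture viewer there is one more tool, called after ">>>" by a JSON object that holds its "fn" and its "kwargs". step_arm: Moves the arm, as the interface text tells. Its arguments: {"type":"object","properties":{"motion":{"type":"array","items":{"type":"array","items":{"type":"number"}}},"force":{"type":"number"}},"required":["motion"]}

```bash
mkdir -p pics
cat > h.py <<'E'
import numpy as np, cv2
from workcell import bot
from scipy.spatial.transform import Rotation as R
def cal(n):
    c=bot.calibration(n); o=np.array(c["orientation"],float)
    M=o if o.shape==(3,3) else (R.from_rotvec(o).as_matrix() if o.size==3 else R.from_quat(o).as_matrix())
    return c, np.array(c["mtx"]), np.array(c["origin"]), M
def ray(n,u,v):
    c,K,p,M=cal(n); d=np.array([(u-K[0,2])/K[0,0],-(v-K[1,2])/K[1,1],-1.]); return p,M@d
def onz(n,u,v,z):
    p,d=ray(n,u,v); return p+d*(z-p[2])/d[2]
def cloud(n,dep):
    c,K,p,M=cal(n); v,u=np.mgrid[:dep.shape[0],:dep.shape[1]]
    d=np.stack([(u-K[0,2])/K[0,0],-(v-K[1,2])/K[1,1],-np.ones(u.shape)],-1)*dep[...,None]
    return d@M.T+p
E
python3 - <<'E'
from h import *
for n in("side","top"):
    print(n,bot.calibration(n))
    im,d=bot.read_camera(n); cv2.imwrite(f"pics/{n}0.png",im[...,::-1]); np.savez(f"{n}0.npz",im=im,d=d)
print(bot.read_state())
E
```

```text
side {'mtx': array([[362.26009851,   0.        , 318.1011054 ],
       [  0.        , 362.26009851, 198.10301892],
       [  0.        ,   0.        ,   1.        ]]), 'origin': array([0.38696065, 0.73245946, 0.78850168]), 'orientation': array([ 0.06352395, -1.24468603, -2.75745022])}
top {'mtx': array([[446.03405425,   0.        , 314.42717065],
       [  0.        , 446.03405425, 204.03895282],
       [  0.        ,   0.        ,   1.        ]]), 'origin': array([0.26476257, 0.02915592, 1.21947117]), 'orientation': array([ 0.11588446, -0.16487698, -1.54045619])}
{'time': 0.1, 'q': array([-1.30290846e+00,  2.64712919e-01,  1.60525873e+00,  1.65454945e-05,
        1.27371857e+00, -3.68715372e-02]), 'joint_vel': array([-0.00099339, -0.00218209, -0.0013422 , -0.00153373,  0.00073255,
        0.00021875]), 'joint_torque': array([ 5.95977654e-04, -5.16709936e+01, -3.68590844e+01, -5.58971544e-05,
        6.19856233e-03, -7.01939157e-06]), 'tool_pos': array([ 0.20238551, -0.64323542,  0.23005138]), 'tcp_rot': array([-3.10312984e+00, -4.76540418e-01,  3.54824161e-04]), 'wrist_force': array([-0.6348586 , -0.65541812, -0.42095295]), 'torque': array([-0.00669328, -0.04157927,  0.04670055]), 'grip_force': 0.0, 'width': 1.0019050118137651}
```

View pics/top0.png

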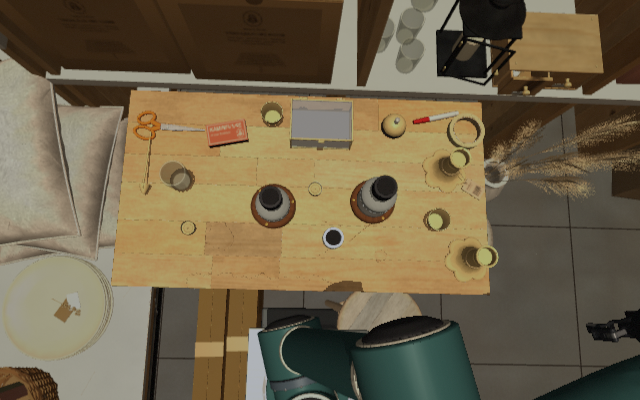

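View pics/side0.png

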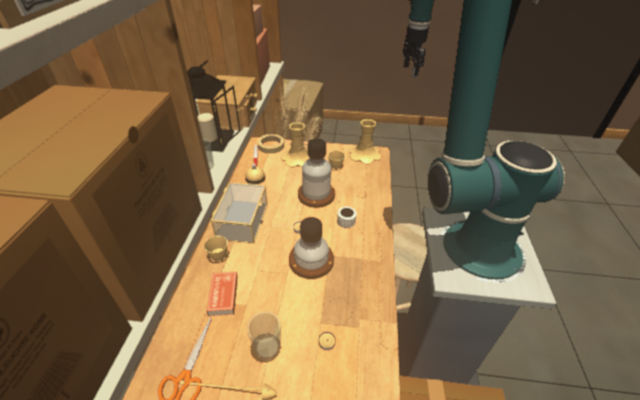

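Candidates: black cap at top (384,186) / side (316,148), standing visibly higher, which is the tall bottle. Black cap at top (270,197) / side (311,229) is the short bottle. The white upturned cap at top (333,238) / side (346,216) is a decoy. I choose the right-hand one (384,186) and will check it by height and one crop.

Run:
```python
from h import *
for n,boxes in(("top",[(362,170,405,225),(250,180,298,226)]),("side",[(296,135,335,205),(288,215,336,275)])):
    z=np.load(n+"0.npz"); im,d=z["im"],z["d"]; P=cloud(n,d)
    for (a,b,c,e) in boxes:
        p=P[b:e,a:c].reshape(-1,3); g=im[b:e,a:c].reshape(-1,3); ok=(d[b:e,a:c].ravel()>0)
        dark=ok&(g.max(1)<75)&(p[:,2]>.09)
        zt=np.percentile(p[dark,2],97); top=dark&(p[:,2]>zt-.006)
        xy=p[top][:,:2].astype(np.float32)
        cc=cv2.minEnclosingCircle(xy); print(n,"ztop",zt,"n",top.sum(),"mean",xy.mean(0),"circ",cc)
im=cv2.imread("pics/top0.png")[150:260,230:430]; cv2.imwrite("pics/crop.png",cv2.resize(im,None,fx=4,fy=4,interpolation=2))
```

```text
top ztop 0.20599959766329667 n 392 mean [ 0.49565133 -0.16581152] circ ((0.4959251880645752, -0.16643518209457397), 0.027745623141527176)
top ztop 0.14663162128865634 n 336 mean [0.47495008 0.10763427] circ ((0.47544175386428833, 0.1072942465543747), 0.02820277027785778)
side ztop 0.20437578886011118 n 44 mean [ 0.49321267 -0.14939049] circ ((0.49709901213645935, -0.16394348442554474), 0.026586191728711128)Traceback (most recent call last):
  File "<stdin>", line 7, in <module>
    return _quantile_unchecked(
        a, q, axis, out, overwrite_input, method, keepdims, weights)
    return _ureduce(a,
                    func=_quantile_ureduce_func,
    ...<5 lines>...
                    overwrite_input=overwrite_input,
                    method=method)
    r = func(a, **kwargs)
    result = _quantile(arr,
                       quantiles=q,
    ...<2 lines>...
                       out=out,
                       weights=wgt)
    slices_having_nans = np.isnan(arr[-1, ...])
                                  ~~~^^^^^^^^^
IndexError: index -1 is out of bounds for axis 0 with size 0
```

```bash
cat >> h.py <<'E'
def shift(target):
    s=bot.read_state(); M=R.from_rotvec(s["tcp_rot"]).as_matrix()
    return (M.T@(np.array(target)-s["tool_pos"])*100).round(2), M.round(3), s
E
python3 - <<'E'
from h import *
for t in([.2024,-.6432,.29],[.496,-.166,.29]): print(shift(t)[0])
print(shift(t)[1])
im=cv2.imread("pics/top0.png")[150:260,230:430]; cv2.imwrite("pics/crop.png",cv2.resize(im,None,fx=4,fy=4,interpolation=2))
E
```

```text
[ 0.   -0.02 -5.99]
[ 42.33 -36.73  -5.91]
[[ 0.954  0.3   -0.001]
 [ 0.3   -0.954  0.002]
 [ 0.    -0.002 -1.   ]]
```

View pics/crop.png

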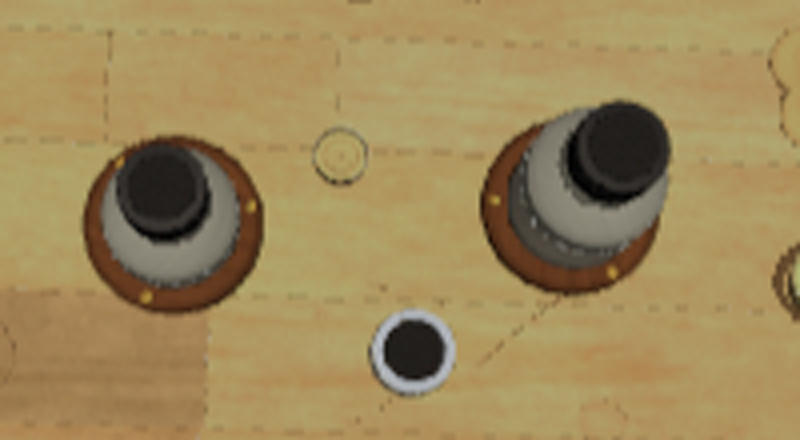

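The crop shows the right bottle's cap at crop (620,150) on a long bottle, the short one at (162,185), and the white decoy at (413,350). The choice is confirmed: cap axis at about (0.496, -0.166), top at 0.204.

>>> {"fn": "step_arm", "kwargs": {"motion": [[8.5,0,0,-3,0],[8.5,0,0,-6,0],[8.5,3,-2.6,-6,0],[8.5,6,-5.2,-6,0],[8.5,9,-7.8,-6,0],[8.5,12,-10.4,-6,0],[8.5,15,-13,-6,0],[8.5,18,-15.6,-6,0],[8.5,21,-18.2,-6,0],[8.5,24,-20.8,-6,0],[8.5,27,-23.4,-6,0],[8.5,30,-26,-6,0],[8.5,33,-28.6,-6,0],[8.5,36,-31.2,-6,0],[8.5,39,-33.8,-6,0],[8.5,41,-35.6,-6,0],[8.5,42.3,-36.7,-6,0],[8.5,42.3,-36.7,-6,0],[8.5,42.3,-36.7,-6,0]], "force": 60}}

```text
time: 2.0
tool_pos: [0.4956, -0.1667, 0.2908]
tcp_rot: [-3.105, -0.479, 0.002]
wrist_force: [0.1, 0.2, 0.9]
width: 0.995
grip_force: 0.0
```

Run:
```python
from h import *
im,d=bot.read_camera("side"); P=cloud("side",d)
a,b,c,e=270,90,370,210
cv2.imwrite("pics/c1.png",cv2.resize(im[b:e,a:c,::-1],None,fx=5,fy=5,interpolation=2))
s,M,st=shift([.496,-.166,.172]); print(s,M,st["tool_pos"],st["q"],st["width"],st["time"])
```

```text
[ 0.1  -0.1  11.89] [[ 0.954  0.3   -0.001]
 [ 0.3   -0.954 -0.   ]
 [-0.001 -0.    -1.   ]] [ 0.49545012 -0.16720559  0.29089708] [-3.72735240e-01 -5.81737661e-02  1.84790026e+00 -5.86734567e-04
  1.35270763e+00  8.93288275e-01] 0.9940107210923195 2.05
```

View pics/c1.png

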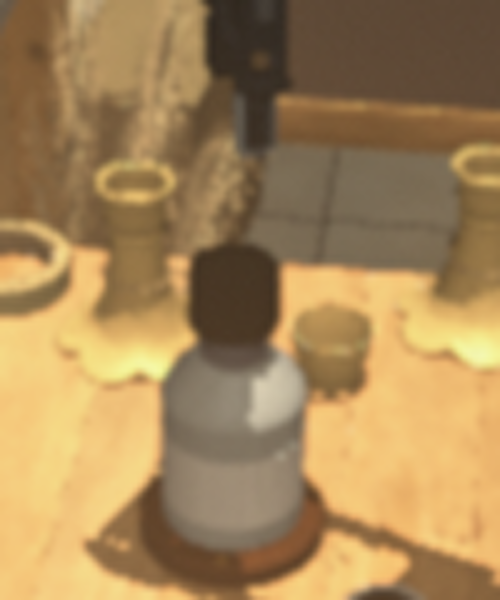

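The side crop shows the near finger at (255,130), above the cap at (234,290). The 12 mm image offset to the right is what the tilted closing axis should give. So the tool is on the axis, and I descend and close.

>>> {"fn": "step_arm", "kwargs": {"motion": [[8.5,0.1,-0.1,3,0],[8.5,0.1,-0.1,6,0],[8.5,0.1,-0.1,9,0],[8.5,0.1,-0.1,11,0],[8.5,0.1,-0.1,12,0],[8.5,0.1,-0.1,12,0],[5,0.1,-0.1,12,0],[5,0.1,-0.1,12,0],[5,0.1,-0.1,12,0],[5,0.1,-0.1,12,0],[5,0.1,-0.1,12,0],[5,0.1,-0.1,12,0],[5,0.1,-0.1,12,0]], "force": 60}}

```text
time: 3.35
tool_pos: [0.4977, -0.1663, 0.1722]
tcp_rot: [3.103, 0.477, 0.004]
wrist_force: [2.5, -3.4, 3.8]
width: 0.643
grip_force: 64.2
```

>>> {"fn": "step_arm", "kwargs": {"motion": [[5,0,0,0.3,0],[5,0,0,0.6,0],[5,0,0,0.7,0],[5,0,0,0.7,0],[5,0,0,0.7,0]]}}

```text
time: 3.85
tool_pos: [0.4977, -0.1663, 0.167]
tcp_rot: [3.103, 0.477, 0.004]
wrist_force: [-2.7, -1.7, 15.7]
width: 0.645
grip_force: 65.4
```

>>> {"fn": "step_arm", "kwargs": {"motion": [[5,0,0,0.2,0],[5,0,0,0.4,0],[5,0,0,0.4,0],[5,0,0,0.4,0]]}}

```text
time: 4.25
tool_pos: [0.4978, -0.1663, 0.167]
tcp_rot: [3.103, 0.477, 0.004]
wrist_force: [-13.2, 2.4, 36.0]
width: 0.64
grip_force: 67.6
```

Run:
```python
from h import *
s=bot.read_state(); print(s["tool_pos"],s["wrist_force"],s["q"])
```

```text
[ 0.49776225 -0.1663303   0.16696053] [-13.18748047   2.39361765  35.98928783] [-3.69464903e-01  2.81638701e-02  1.99538507e+00 -8.21161353e-04
  1.11436440e+00  8.96620616e-01]
```

>>> {"fn": "step_arm", "kwargs": {"motion": [[5,0,0,-0.2,0],[5,0,0,-0.2,-8],[5,0,0,-0.2,-16],[5,0,0,-0.2,-24],[5,0,0,-0.2,-32],[5,0,0,-0.2,-40],[5,0,0,-0.2,-48],[5,0,0,-0.2,-56],[5,0,0,-0.2,-64],[5,0,0,-0.2,-72],[5,0,0,-0.2,-80],[5,0,0,-0.2,-88],[5,0,0,-0.2,-88],[5,0,0,-0.2,-88]], "force": 90}}

```text
time: 5.65
tool_pos: [0.4987, -0.1661, 0.1672]
tcp_rot: [1.899, 2.497, 0.003]
wrist_force: [-4.4, 1.3, 24.0]
width: 0.637
grip_force: 92.2
```

Run:
```python
from h import *
s=bot.read_state(); print(s["tool_pos"],s["wrist_force"],s["torque"],s["q"])
```

```text
[ 0.49873239 -0.16605154  0.16716761] [-4.44596923  1.28026467 23.99385316] [0.28380056 0.75808092 0.2300915 ] [-3.69154739e-01  2.84707268e-02  1.99466708e+00  6.12764199e-04
  1.11318656e+00 -6.39948264e-01]
```

>>> {"fn": "step_arm", "kwargs": {"motion": [[5,0,0,-0.3,0],[5,0,0,-0.6,0],[5,0,0,-0.9,0],[5,0,0,-1.2,0],[5,0,0,-1.5,0],[5,0,0,-1.5,0],[5,0,0,-1.5,0]]}}

```text
time: 6.35
tool_pos: [0.4965, -0.1657, 0.1769]
tcp_rot: [-1.902, -2.5, 0.0]
wrist_force: [2.7, -2.2, 0.8]
width: 0.636
grip_force: 95.2
```

>>> {"fn": "step_arm", "kwargs": {"motion": [[5,0,0,-0.5,0],[5,0,0,-1,0],[5,0,0,-1.5,0],[5,0,0,-2,0],[5,0,0,-2.5,0],[5,0,0,-3.2,0],[5,0,0,-4.0,0],[5,0,0,-5.0,0],[5,0,0,-6,0],[5,0,0,-6.8,0],[5,0,0,-7.2,0],[5,0,0,-7.2,0],[5,0,0,-7.2,0],[5,0,0,-7.2,0]]}}

```text
time: 7.75
tool_pos: [0.4962, -0.1655, 0.2487]
tcp_rot: [-1.902, -2.499, 0.0]
wrist_force: [0.7, 0.4, -1.5]
width: 0.634
grip_force: 96.5
```

Run:
```python
from h import *
im,d=bot.read_camera("side")
a,b,c,e=270,90,370,210
cv2.imwrite("pics/c2.png",cv2.resize(im[b:e,a:c,::-1],None,fx=5,fy=5,interpolation=2))
s=bot.read_state(); print(s["tool_pos"],s["wrist_force"],s["grip_force"],s["width"],abs(s["joint_vel"]).max())
```

```text
[ 0.49622533 -0.16546293  0.24862758] [-1.10541745  0.24184933 -0.14182522] 96.48364811204374 0.6352821141859223 0.0019165020389447932
```

View pics/c2.png

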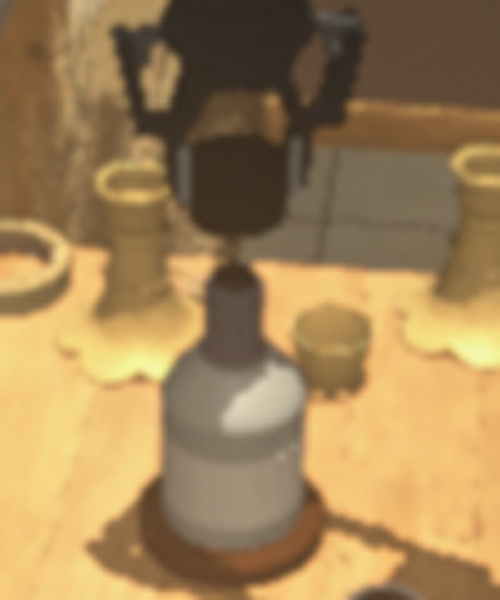

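The side crop shows the cap held level between the fingers at (237,185), with the open neck at (234,275) straight below and clear air between them. I hand it in.

```bash
python3 -c "
from workcell import bot
print(bot.finish_job())"
```

```text
the job is handed in; nothing more can be done
None
```

I opened the tall bottle (pressed, turned 88° counter-clockwise, lifted) and handed in at about 8 s, holding its cap level and still about 5 cm above the neck; I touched nothing else, but the judge's result was not reported back.

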